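# Hold a heat-sink plate against the jig's sprung stop

### The job

Take the large aluminium heat-sink plate out of its wooden slotted stand, lower it on edge into the groove of the metal jig so that it rests on the groove's bottom, still clear of the sprung black stop pad. Then slide it along the groove against the pad and press it with a steady push of about 10 newtons, which drives the pad back about half of its 20 mm travel (never to its end), as a third hand for a colleague who will screw parts to the plate. Finish while still holding that push, with the plate upright and fully down in the groove, and leave the other things on the table where they are.

Things in the scene. Friction and masses are not known exactly. Their poses are not given: they have to be found in the camera images.
- plate_center (a point): Centre of the large aluminium heat-sink plate: 110 mm long (x), 8 mm thick (y), 80 mm high (z), about 0.2 kg, four small dark screw holes, standing on its long edge. The point is half-way up, 40 mm above the lower edge. z points up. It is the same either way round. Grip it across its thickness near the middle of its length and in its upper third (15 to 30 mm above this point), so that the fingertips stay above the stand and the jig's rails.
- plate: The same plate; origin at the centre of its lower edge, axes as above.
- rack: Wooden slotted stand the plate starts in, fixed: 130 (x) x 60 (y) x 25 mm high, origin at the centre of its underside. One slot along x through its whole length, 11 mm wide, floor 8 mm above the table (17 mm deep); the plate is lifted straight up out of it.
- jig: Metal jig, fixed to the table: dark base 290 (x) x 70 (y) x 12 mm high, origin at the centre of its underside. An 11 mm wide groove, open at the top, runs along x at y = 0 between two rails from x = -145 to x = +45 mm. Groove floor at z = 12 mm; above z = 28 mm the rails flare at 45 degrees to a 25 mm wide mouth at z = 35 mm (top of the rails). At the +x end stands an aluminium housing (x = 95 to 145 mm, 44 wide, top at z = 78 mm) that carries the stop pad.
- groove (a point): Point on the jig's groove floor at jig x = -35 mm, y = 0, z = 12 mm; axes as the jig's, +x points along the groove to the stop pad. A plate with its middle here has its leading edge 35 mm short of the untouched pad.
- stop_pad: Sprung black pad, 24 x 24 mm face, 8 mm thick, on a steel rod in line with the groove; origin at the centre of its face (the side the plate meets), axes as the jig's. Untouched the face is at jig x = +55 mm, z = 55 mm. It slides towards +x by at most 20 mm against a spring of 1 N per mm without preload (10 mm = 10 N). A black ring on the rod reaches the housing's face when the pad is pushed in about 10 mm.
- small_plate: smaller aluminium plate, 50 long x 8 x 45 mm high, upright in its own little slotted stand near the far side; a bystander, to be left alone.
- jar: small lidded jar, 36 mm diameter, 45 mm high, between the jig and the stand; a bystander, to be left alone.
- spool: metal wire spool, 56 mm diameter, 46 mm high; a bystander, to be left alone.
- screwdriver: grey-handled screwdriver lying flat on the robot's side of the table; a bystander, to be left alone.
- pliers: grey-handled pliers lying flat, about 170 mm long; a bystander, to be left alone.
- parts_tray: open wooden tray 90 x 120 x 35 mm; a bystander, to be left alone.
- offcut: dark wooden block 60 x 40 x 20 mm; a bystander, to be left alone.
There are look-alikes about, which are no part of the job. What is shaped like the plate but blue, purple or red is not meant.

How it is judged:
On the way:
1. the plate stands on the groove's bottom, in line with it, not yet touching the stop pad (z of plate_center in the frame of jig between 0.049 and 0.055 m and y of plate_center in the frame of jig between -0.004 and 0.004 m and angle between the x axis of plate_center and the x axis of jig, either way round below 0.07 rad and angle between plate_center's own z axis and vertical below 0.1 rad and contact force between plate and stop_pad below 0.3 N and x of plate_center in the frame of jig between -0.1 and 0 m), for 0.2 s.
At the end, for the whole second after the job is handed in: The plate is upright (within 0.1 rad), in line with the groove (within 0.07 rad, 4 mm) and down on its floor (within 3 mm), still, held by the robot and pressing the stop pad with 5 to 15 N through the last second (z of plate_center in the frame of jig between 0.049 and 0.055 m and y of plate_center in the frame of jig between -0.004 and 0.004 m and angle between the x axis of plate_center and the x axis of jig, either way round below 0.07 rad and angle between plate_center's own z axis and vertical below 0.1 rad and contact force between plate and stop_pad between 5 and 15 N and (contact force between plate and the fingers above 0.5 N or contact force between plate and the arm above 0.5 N) and linear speed of plate below 0.02 m/s); the arm keeps its last pose, push and grip.
It fails at once if the stop pad is driven to the end of its travel (over 19 mm, 19 N) (x of stop_pad in the frame of jig above 0.074 m).
It fails at once if one of the bystanders moved more than 30 mm (distance of any of small_plate, jar, spool, screwdriver, pliers, parts_tray, offcut from where it was at the start of the episode above 0.03 m).
It also fails if it takes over 48 s, if anything falls off the work surface, if the arm or the gripper's body presses on something with over 40 N, if the wrist force passes 120 N, or if a joint passes its speed limit or range.

### The arm

A 6-joint arm with a two-finger parallel gripper is mounted at the origin on the work surface. World frame = base frame: x ahead of the robot, y to its left, z up, the work surface at z = 0. Lengths are in m, angles in rad, forces in N, time in s.
With the tool pointing down it reaches from about 0.25 to 0.725 m from the base axis. Payload 4 kg.
Tool frame: the origin (TCP) lies midway between the tips of the shut fingers; the grasp point (between the pads) lies pinch_z behind it (pinch_z is the distance from the TCP to the grasp point, in m); z points along the fingers, y is the direction in which the jaws open and shut (so a half turn about z gives the same grasp; the last joint's range is limited). The gripper opens to 85 mm and grips with 20 to 120 N. Pads are 22 mm wide; open, the fingers measure 114 mm over their backs; the gripper's body (76 mm by 85 mm) begins 54 mm behind the grasp point. The pads swing forward as they close: fully open they stand 13 mm farther back than shut.
Start: joints at [1.203, 0.241, 0.005, 1.335, 0, 1.571], TCP at [0.18, 0.467, 0.231] pointing down, gripper open.
Joint ranges: [-2.72, 2.72], [-1.05, 1.87], [-1.09, 1.28], [-1.99, 2.15], [-1.42, 1.44], [-3.14, 3.14]. Speed limits (rad/s): [2.79, 2.79, 3.14, 3.14, 3.14, 3.14].

### API

Orientations are given as a unit quaternion [x, y, z, w].
In Python, from workcell import * gives the robot as it stands.
- The arm moves only by the tool move_arm, never from a script. Its argument "motion" is a list of rows, each a list of 3 entries, a list of its own where there are three numbers: the finger opening in mm, from 0 to 85.4, then the shift along the tool's x, y, z in units of 50 mm (1.0 is 50 mm), then the turn about the tool's z in units of 6 degrees (1.0 is 6 degrees). In form: [[claw, [dx, dy, dz], roll], ...]. A call has exactly 10 rows; each row is the pose to reach, as a shift and turn from the pose commanded when the call began, along the tool's axes at that moment; what a row does not reach only later rows make up. A row lasts 1/10 s, in which the tool goes at most 50 mm and 8.59 degrees, less where a joint would pass 70% of its speed; a pose out of reach is approached as far as the arm can. A call with a gripper value outside its range is refused whole. The fingers move at their own pace and stop on an object; the grip force is fixed at half the most. Time passes only in rows, so rows that repeat a pose let the fingers close, or fill a call up. It gives the time, the measured TCP pose, the force and the opening at its end, in the units of the state.
- get_obs(): the state, without advancing time (a new reading comes with each control period).
- camera(name): name is "scene" or "top" or "wrist"; returns a dict with "color" (480x640x3 uint8, red, green, blue), "fx", "fy", "cx", "cy" (pixels), "rvec" (rotation vector, rad) and "tvec" (3), from world to camera coordinates, as OpenCV has them; the wrist camera has in their place "mount" (4x4, takes a point from camera to tool coordinates, whose origin is the TCP and whose axes are the flange's). Camera axes: x right, y down, z forward; pixel columns grow to the right and rows downward; lengths in m; the calibration is good to about 2 mm. The wrist camera is an equidistant fisheye: a pixel r from the principal point sees the ray r / f radians off the axis. A picture is of the moment at which its call begins: read the wrist's pose just before it. There is no depth.
- job_done(): hands the job in, once; it reports no verdict.
The state is a dict: "clock": time; "joint_pos": joint angles; "joint_vel": joint speeds; "tau": joint torques, N m; "eef_pos": TCP position; "tool_rot": TCP orientation; "ft_force": force on the tool from outside, world axes, zero at the start; "ft_torque": the same for the moment, N m; "grip_width": finger opening in m.
Only numpy, scipy, OpenCV 4.12 (cv2) and the standard library are available. Lean on these libraries where they do the work, as an engineer would, in place of code of your own. Each camera call takes 0.05 s, during which the arm holds its last target.

## Working session

There is one attempt and no reset: what is moved stays moved. The work goes in short steps, Python scripts to look and compute and a tool call to move; the robot and the scene stay as the last step left them, time stands still between calls to the robot, and variables do not carry over. Pictures are saved under pics/ and viewed, and the job is handed in when it is done.

Besides the shell and the picture viewer there is one more tool, called after ">>>" as name([rows], argument=value, ...), one row to a line, values as JSON. move_arm: Moves the arm, as the interface text tells. Its arguments: {"type":"object","properties":{"motion":{"type":"array","items":{"type":"array"}}},"required":["motion"]}

```bash
mkdir -p pics; cat > h.py <<'E'
from workcell import *
import numpy as np, cv2
from scipy.spatial.transform import Rotation as R
def save(n,f):
    c=camera(n); cv2.imwrite(f,cv2.cvtColor(c['color'],cv2.COLOR_RGB2BGR)); np.save(f+'.npy',c,allow_pickle=True); return c
def load(f): return np.load(f+'.npy',allow_pickle=True).item()
def ray(c,u,v):
    Rm=R.from_rotvec(np.ravel(c['rvec'])).as_matrix(); t=np.ravel(c['tvec'])
    d=Rm.T@np.array([(u-c['cx'])/c['fx'],(v-c['cy'])/c['fy'],1]); return -Rm.T@t,d
def onz(c,u,v,z):
    o,d=ray(c,u,v); return o+d*(z-o[2])/d[2]
def proj(c,p):
    Rm=R.from_rotvec(np.ravel(c['rvec'])).as_matrix(); q=Rm@np.asarray(p)+np.ravel(c['tvec'])
    return c['fx']*q[0]/q[2]+c['cx'],c['fy']*q[1]/q[2]+c['cy']
E
python3 - <<'E'
from h import *
o=get_obs(); print({k:np.round(v,3) for k,v in o.items()})
for n in('top','scene','wrist'):
    c=save(n,f'pics/{n}0.png'); print(n,[c[k] for k in c if k!='color'])
E
```

```text
{'clock': np.float64(0.0), 'joint_pos': array([1.203, 0.241, 0.004, 1.335, 0.   , 1.571]), 'joint_vel': array([ 0.001, -0.002, -0.   , -0.002, -0.002,  0.001]), 'tau': array([ 2.0000e-03, -3.7232e+01,  2.5241e+01,  1.7000e-02,  0.0000e+00,
        0.0000e+00]), 'eef_pos': array([0.18 , 0.466, 0.23 ]), 'tool_rot': array([ 0.183,  0.983, -0.001, -0.   ]), 'ft_force': array([ 0.293,  0.572, -0.33 ]), 'ft_torque': array([-0.031,  0.029, -0.048]), 'grip_width': np.float64(0.085)}
top [539.5889294037631, 539.5889294037631, 318.6348634224908, 238.81905154826566, array([ 2.16766469, -2.19907848,  0.08693709]), array([0.06520836, 0.51373445, 1.22038239])]
scene [613.8447242767566, 613.8447242767566, 320.28409718097436, 227.21398564605065, array([ 1.31553878,  1.94637269, -1.05616218]), array([ 0.14757032, -0.18244307,  1.72355815])]
wrist [371.64829954431775, 371.64829954431775, 310.87850946065623, 238.24376546548714, array([[ 2.27142066e-04, -9.64324427e-01, -2.64723154e-01,
         6.73380121e-02],
       [ 9.99999941e-01,  2.87560911e-04, -1.89480811e-04,
         5.95209485e-04],
       [ 2.58845006e-04, -2.64723096e-01,  9.64324435e-01,
        -1.41883435e-01],
       [ 0.00000000e+00,  0.00000000e+00,  0.00000000e+00,
         1.00000000e+00]])]
```

View pics/top0.png

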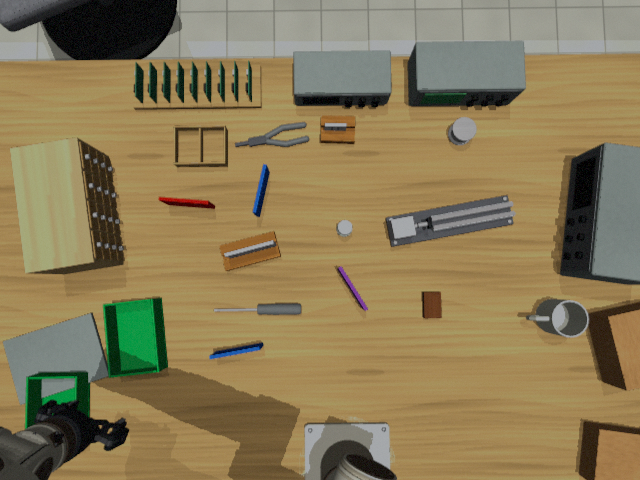

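View pics/scene0.png

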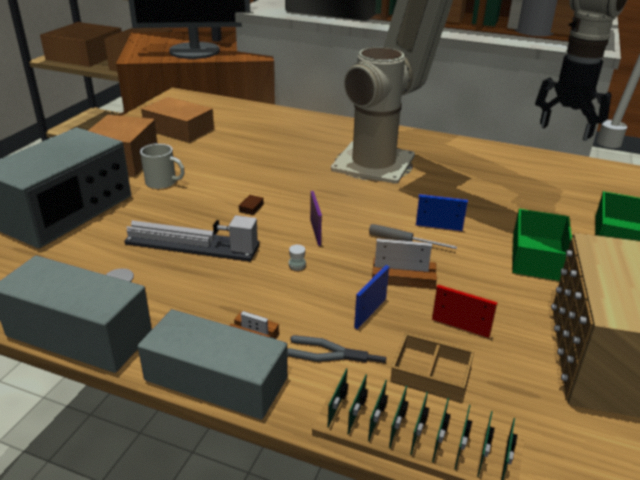

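```bash
python3 -c "
import workcell;print([k for k in dir(workcell) if k[0]!='_'])
try: print(workcell.pinch_z)
except Exception as e: print(e)"
```

```text
['Unreachable', 'camera', 'get_obs', 'job_done', 'pinch_z']
0.0187
```

Candidates in the top view: the aluminium plate in the wooden stand at (250,248), the small plate at (338,126), blue plates at (262,190) and (237,350), red at (187,202) and purple at (352,288). I choose (250,248): aluminium, and in the large stand. The jig's housing is at (403,228), so jig +x points left in the image, about world +y.

```bash
python3 - <<'E'
from h import *
a=cv2.imread('pics/top0.png')
A=cv2.resize(a[215:285,205:295],None,fx=6,fy=6,interpolation=cv2.INTER_CUBIC)
B=cv2.resize(a[185:255,375:525],None,fx=5,fy=5,interpolation=cv2.INTER_CUBIC)
cv2.imwrite('pics/cA.png',A);cv2.imwrite('pics/cB.png',B)
s=cv2.imread('pics/scene0.png')
cv2.imwrite('pics/cC.png',cv2.resize(s[205:300,120:450],None,fx=2.4,fy=2.4,interpolation=cv2.INTER_CUBIC))
E
```

```text
(no output)
```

View pics/cA.png

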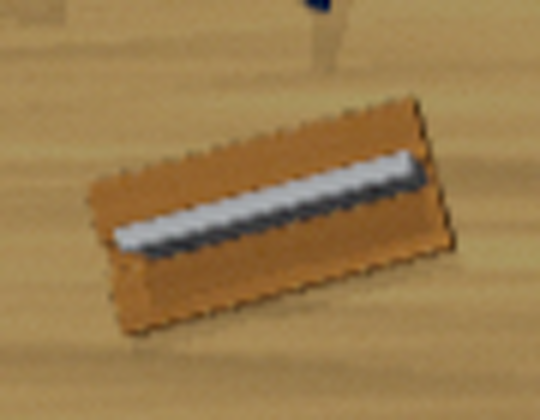

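View pics/cB.png

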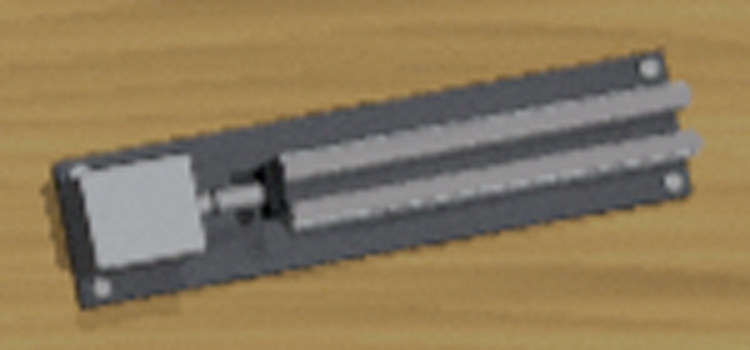

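View pics/cC.png

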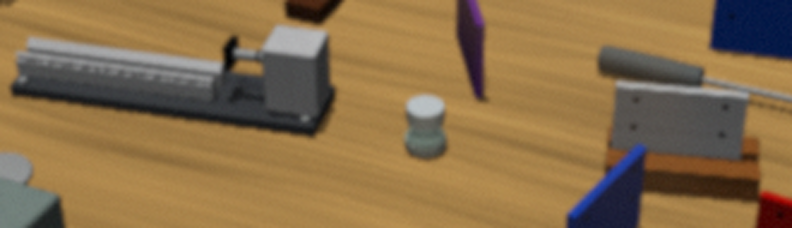

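The crops confirm it: plate with four holes in the stand, crop (680,120). The jig's pad is at its left end in the top view. Now I measure.

```bash
cat > meas.py <<'E'
from h import *
def rect(pts):
    r=cv2.minAreaRect(np.float32(pts)); b=cv2.boxPoints(r)
    e=[b[1]-b[0],b[2]-b[1]]; L=max(e,key=np.linalg.norm); S=min(e,key=np.linalg.norm)
    if L[1]<0:L=-L
    return np.array(r[0]),np.linalg.norm(L),np.linalg.norm(S),np.degrees(np.arctan2(L[1],L[0]))
def blob(c,mask,seed,z,off):
    m=mask.astype(np.uint8); n,l,st,ce=cv2.connectedComponentsWithStats(m)
    i=max(range(1,n),key=lambda i:(st[i,4] if np.hypot(*(ce[i]-seed))<25 else 0))
    ct=max(cv2.findContours((l==i).astype(np.uint8),cv2.RETR_EXTERNAL,cv2.CHAIN_APPROX_NONE)[0],key=len)[:,0]
    P=[onz(c,u,v,z)[:2] for u,v in ct]; return rect(P),st[i]
E
python3 - <<'E'
from meas import *
c=load('pics/top0.png'); im=c['color']; h=cv2.cvtColor(im,cv2.COLOR_RGB2HSV); H,S,V=[h[...,i].astype(int) for i in range(3)]
print('px',[tuple(h[v,u]) for u,v in((230,262),(250,246),(251,249),(300,250),(470,227),(470,210),(400,228))])
W=np.zeros(H.shape,bool);W[225:278,212:288]=1
print('plate',blob(c,W&(S<70)&(V>120),(250,246),.088,0))
print('rackish',blob(c,W&(H<17)&(S>150)|W&(S<70),(250,252),.025,0))
W[:]=0;W[185:252,375:525]=1
print('jig',blob(c,W&(S<70),(450,220),.012,0))
print('jar', onz(c,345,228,.045), 'jaw')
for u,v in((345,228),(338,127),(262,190),(352,288)):print(onz(c,u,v,.05))
E
```

```text
px [(np.uint8(15), np.uint8(182), np.uint8(130)), (np.uint8(11), np.uint8(18), np.uint8(157)), (np.uint8(100), np.uint8(6), np.uint8(127)), (np.uint8(19), np.uint8(127), np.uint8(169)), (np.uint8(126), np.uint8(15), np.uint8(87)), (np.uint8(120), np.uint8(4), np.uint8(144)), (np.uint8(105), np.uint8(9), np.uint8(172))]
plate ((array([0.49151799, 0.2105592 ]), np.float32(0.109603904), np.float32(0.0082059745), np.float32(104.50525)), array([224, 240,  50,  17, 185], dtype=int32))
rackish ((array([0.48933306, 0.21557441]), np.float32(0.12980117), np.float32(0.06078698), np.float32(104.33722)), array([ 220,  232,   61,   39, 1349], dtype=int32))
jig ((array([ 0.55461299, -0.25058809]), np.float32(0.2987024), np.float32(0.069187775), np.float32(99.69592)), array([ 386,  195,  130,   52, 3701], dtype=int32))
jar [ 0.53628577 -0.00190813  0.045     ] jaw
[ 0.53580287 -0.00164524  0.05      ]
[0.76716383 0.01009141 0.05      ]
[0.62462241 0.1841306  0.05      ]
[ 0.401404   -0.01478553  0.05      ]
```

```bash
cat >> h.py <<'E'
def go(x,y,z,ang,o=None,ref=None):
    """units for move: tool-axes shift from current pose, jaw angle ang (deg of tool y in world)"""
    o=o or get_obs(); M=R.from_quat(o['tool_rot']).as_matrix() if ref is None else ref
    d=M.T@(np.array([x,y,z])-o['eef_pos'])/.05
    a=np.degrees(np.arctan2(M[1,1],M[0,1])); t=-((ang-a+90)%180-90)/6
    print('shift',np.round(d,3),'roll',round(t,3),'jaw now',round(a,2),'eef',np.round(o['eef_pos'],4),'F',np.round(o['ft_force'],2),'w',o['grip_width'],'t',o['clock'],'tilt',np.round(M[:,2],4))
E
python3 - <<'E'
from h import *
go(.4915,.2106,.2,14.5)
c=load('pics/top0.png')
q=[onz(c,375+u/5-.4,185+v/5-.4,.012)[:2] for u,v in((55,162),(662,50),(690,195),(82,308))]
print(np.round(q,4),np.linalg.norm(q[1]-q[0]),np.linalg.norm(q[2]-q[1]))
print('screws',[np.round(onz(c,375+u/5-.4,185+v/5-.4,.013)[:2],4) for u,v in((650,68),(675,182),(102,288),(78,172))])
print('rail ends',[np.round(onz(c,375+u/5-.4,185+v/5-.4,.035)[:2],4) for u,v in((285,168),(292,215),(688,95),(700,143))])
E
```

```text
shift [-7.658 -2.525  0.616] roll 9.071 jaw now 68.93 eef [0.1796 0.4661 0.2306] F [-0.04  0.11  0.04] w 0.08531933315578696 t 0.15 tilt [-6.0e-04 -1.5e-03 -1.0e+00]
[[ 0.5638 -0.0983]
 [ 0.6122 -0.3824]
 [ 0.5442 -0.3926]
 [ 0.4957 -0.1092]] 0.2881469058073266 0.06879960510513132
screws [array([ 0.6037, -0.3761]), array([ 0.5502, -0.3855]), array([ 0.5048, -0.1185]), array([ 0.5588, -0.1087])]
rail ends [array([ 0.5569, -0.2001]), array([ 0.5353, -0.2026]), array([ 0.5878, -0.3852]), array([ 0.5656, -0.3897])]
```

>>> move_arm([
  [85, [-0.8, -0.25, 0.06], 1.2],
  [80, [-1.7, -0.55, 0.14], 2.4],
  [70, [-2.6, -0.85, 0.2], 3.6],
  [60, [-3.5, -1.15, 0.3], 4.8],
  [50, [-4.4, -1.45, 0.35], 6.0],
  [40, [-5.3, -1.75, 0.4], 7.2],
  [40, [-6.2, -2.05, 0.5], 8.4],
  [40, [-7.1, -2.35, 0.58], 9.07],
  [40, [-7.66, -2.525, 0.62], 9.07],
  [40, [-7.66, -2.525, 0.62], 9.07],
])

```text
clock: 1.15
eef_pos: [0.4941, 0.2082, 0.1992]
tool_rot: [0.614, 0.789, -0.001, 0.0]
ft_force: [0.2, 0.0, 0.1]
grip_width: 0.0401
```

```bash
python3 - <<'E'
from h import *
go(.4915,.2106,.055,14.5)
o=get_obs(); c=save('wrist','pics/w1.png'); np.save('pics/w1o.npy',o,allow_pickle=True)
E
```

```text
shift [ 0.062 -0.037  2.884] roll -0.052 jaw now 14.19 eef [0.4941 0.2082 0.1992] F [0.21 0.01 0.08] w 0.0401020595521666 t 1.15 tilt [-3.0e-04 -1.1e-03 -1.0e+00]
```

View pics/w1.png

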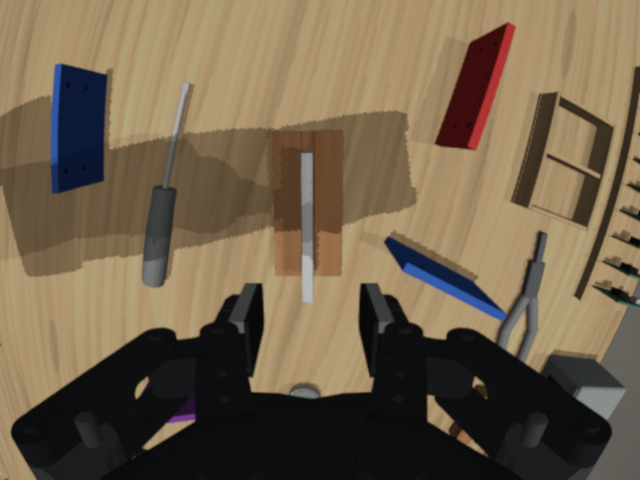

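The wrist view shows the plate's top edge at columns 302–313, rows 152–302, between the fingers. I check its position with this camera.

```bash
cat >> h.py <<'E'
def wz(c,o,u,v,z):
    x,y=(u-c['cx'])/c['fx'],(v-c['cy'])/c['fy']; th=np.hypot(x,y); k=np.sin(th)/max(th,1e-9)
    d=np.array([x*k,y*k,np.cos(th)]); M=R.from_quat(o['tool_rot']).as_matrix(); m=c['mount']
    p=M@m[:3,3]+o['eef_pos']; d=M@m[:3,:3]@d; return p+d*(z-p[2])/d[2]
E
python3 - <<'E'
from meas import *
c=load('pics/w1.png'); o=np.load('pics/w1o.npy',allow_pickle=True).item()
h=cv2.cvtColor(c['color'],cv2.COLOR_RGB2HSV);S=h[...,1].astype(int);V=h[...,2].astype(int)
m=np.zeros(S.shape,np.uint8);m[145:310,290:325]=1;m&=((S<60)&(V>70)).astype(np.uint8)
ct=max(cv2.findContours(m,0,1)[0],key=cv2.contourArea)[:,0]
print(ct.min(0),ct.max(0));P=[wz(c,o,u,v,.088)[:2] for u,v in ct];print(rect(P))
E
```

```text
[301 150] [313 302]
(array([0.49027708, 0.21150398]), np.float32(0.11132326), np.float32(0.008695924), np.float32(104.28872))
```

```bash
python3 - <<'E'
from h import *
camera('top');go(.491,.211,.0525,14.4)
E
```

```text
shift [ 0.013 -0.005  2.943] roll 0.003 jaw now 14.42 eef [0.4916 0.2105 0.1997] F [-0.27 -0.26  0.46] w 0.040052823449356234 t 1.25 tilt [-1.7e-03 -2.0e-04 -1.0e+00]
```

>>> move_arm([
  [40, [0, 0, 0.4], 0],
  [40, [0.01, 0, 0.9], 0],
  [40, [0.01, 0, 1.4], 0],
  [40, [0.01, 0, 1.9], 0],
  [40, [0.01, 0, 2.4], 0],
  [40, [0.01, 0, 2.75], 0],
  [40, [0.01, 0, 2.94], 0],
  [40, [0.01, 0, 2.94], 0],
  [20, [0.01, 0, 2.94], 0],
  [0, [0.01, 0, 2.94], 0],
])

```text
clock: 2.25
eef_pos: [0.4924, 0.2122, 0.0546]
tool_rot: [0.612, 0.791, 0.001, 0.001]
ft_force: [-3.8, 0.8, 2.6]
grip_width: 0.0119
```

>>> move_arm([
  [0, [0, 0, 0], 0],
  [0, [0, 0, 0], 0],
  [0, [0, 0, 0], 0],
  [0, [0, 0, 0], 0],
  [0, [0, 0, -0.1], 0],
  [0, [0, 0, -0.2], 0],
  [0, [0, 0, -0.4], 0],
  [0, [0, 0, -0.6], 0],
  [0, [0, 0, -0.6], 0],
  [0, [0, 0, -0.6], 0],
])

```text
clock: 3.25
eef_pos: [0.4921, 0.2117, 0.0839]
tool_rot: [0.612, 0.791, 0.001, 0.0]
ft_force: [0.7, 0.5, -2.1]
grip_width: 0.0072
```

```bash
python3 - <<'E'
from h import *
go(.491,.211,.0525,14.4)
save('wrist','pics/w2.png');save('scene','pics/s2.png')
s=cv2.imread('pics/s2.png');cv2.imwrite('pics/s2c.png',cv2.resize(s[180:310,330:480],None,fx=4,fy=4))
E
```

```text
shift [-0.008 -0.025  0.627] roll 0.017 jaw now 14.5 eef [0.4921 0.2117 0.0839] F [ 0.69  0.54 -2.12] w 0.007212693036680864 t 3.25 tilt [ 1.2e-03  5.0e-04 -1.0e+00]
```

View pics/s2c.png

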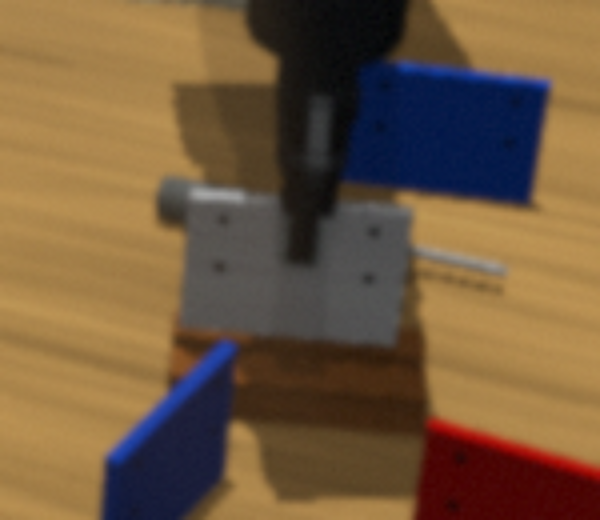

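View pics/w2.png

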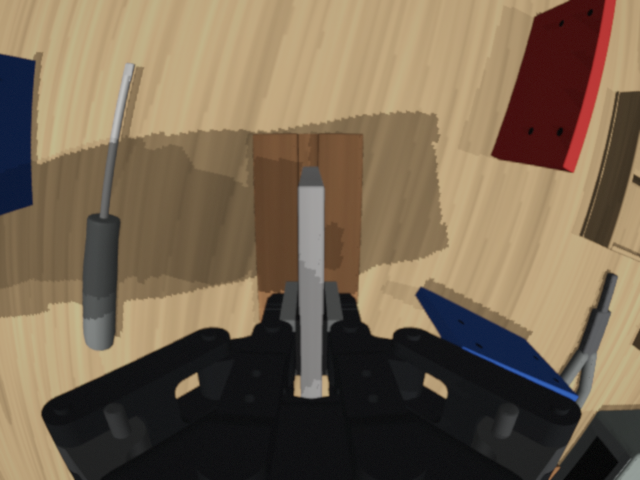

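The plate is held and lifted: wrist image, plate top edge columns 300–325, rows 183–397. I work out how it sits in the hand and the carry.

```bash
python3 - <<'E'
from h import *
c=load('pics/w2.png'); o=get_obs()
ez=o['eef_pos'][2]
M=R.from_quat(o['tool_rot']).as_matrix()
for u,v in((300,185),(324,185),(302,396),(322,396)):
    p=wz(c,o,u,v,ez+.0345); print((u,v),np.round(M.T@(p-o['eef_pos']),4))
# scene view: plate corners against plate plane (front face, normal=tool y, +4mm)
s=load('pics/s2.png'); n=M[:,1]; p0=o['eef_pos']+n*.004
for u,v in((188,190),(412,210),(398,345),(180,325)):
    a,d=ray(s,330+u/4-.4,180+v/4-.4); p=a+d*(n@(p0-a))/(n@d); print((u,v),np.round(M.T@(p-o['eef_pos']),4))
go(.5599,-.2807,.16,9.7)
E
```

```text
(300, 185) [ 0.0542 -0.0032 -0.0345]
(324, 185) [ 0.0542  0.0038 -0.0345]
(302, 396) [-0.0215 -0.0032 -0.0345]
(322, 396) [-0.0215  0.0041 -0.0345]
(188, 190) [-0.0573  0.004  -0.0367]
(412, 210) [ 0.0521  0.004  -0.0354]
(398, 345) [0.0545 0.004  0.0457]
(180, 325) [-0.0559  0.004   0.0447]
shift [-9.872 -1.14  -1.537] roll 0.801 jaw now 14.51 eef [0.4914 0.2114 0.0831] F [ 0.17  0.16 -1.16] w 0.007289747742973044 t 3.35 tilt [-5.e-04 -2.e-04 -1.e+00]
```

>>> move_arm([
  [0, [0, 0, -0.5], 0],
  [0, [-0.2, 0, -1.0], 0],
  [0, [-0.7, -0.08, -1.4], 0.1],
  [0, [-1.4, -0.16, -1.54], 0.2],
  [0, [-2.2, -0.25, -1.54], 0.3],
  [0, [-3.0, -0.35, -1.54], 0.4],
  [0, [-3.8, -0.44, -1.54], 0.5],
  [0, [-4.6, -0.53, -1.54], 0.6],
  [0, [-5.4, -0.62, -1.54], 0.7],
  [0, [-6.1, -0.7, -1.54], 0.8],
])

```text
clock: 4.35
eef_pos: [0.5338, -0.0945, 0.1597]
tool_rot: [0.645, 0.764, -0.0, -0.0]
ft_force: [0.6, 0.2, -1.8]
grip_width: 0.0073
```

>>> move_arm([
  [0, [-0.7, -0.08, 0], 0],
  [0, [-1.4, -0.16, 0], 0],
  [0, [-2.1, -0.25, 0], 0],
  [0, [-2.8, -0.32, 0], 0],
  [0, [-3.3, -0.38, 0], 0],
  [0, [-3.6, -0.42, 0], 0],
  [0, [-3.76, -0.44, 0], 0],
  [0, [-3.76, -0.44, 0], 0],
  [0, [-3.76, -0.44, 0], 0],
  [0, [-3.76, -0.44, 0], 0],
])

```text
clock: 5.35
eef_pos: [0.5443, -0.2802, 0.1604]
tool_rot: [0.644, 0.765, 0.0, -0.0]
ft_force: [-0.2, -0.4, -2.3]
grip_width: 0.007
```

```bash
python3 - <<'E'
from h import *
go(.5599,-.2807,.16,9.7)
o=get_obs();np.save('pics/w3o.npy',o,allow_pickle=True);save('wrist','pics/w3.png');save('top','pics/t3.png');go(.5599,-.2807,.16,9.7)
E
```

```text
shift [-0.063  0.306  0.007] roll 0.017 jaw now 9.8 eef [ 0.5443 -0.2802  0.1604] F [-0.24 -0.44 -2.25] w 0.007037322677537992 t 5.35 tilt [-2.e-04  5.e-04 -1.e+00]
shift [-0.059  0.305  0.011] roll 0.016 jaw now 9.8 eef [ 0.5444 -0.2804  0.1605] F [-0.1  -0.12 -1.9 ] w 0.007195497504140088 t 5.45 tilt [ 1.e-04  1.e-04 -1.e+00]
```

View pics/w3.png

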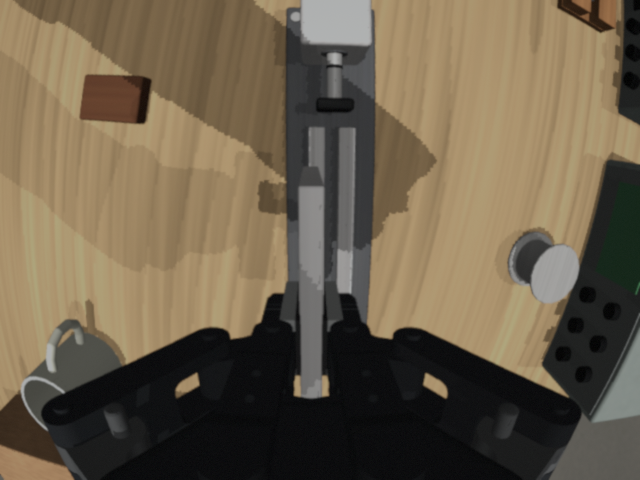

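The wrist view shows the jig ahead: rails at (308–326,130) and (339–356,130), pad at (335,104), housing at (337,25). The plate hangs left of the groove as calculated, because I didn't account for the rotated axes. I measure the groove line.

```bash
python3 - <<'E'
from h import *
c=load('pics/w3.png');o=np.load('pics/w3o.npy',allow_pickle=True).item()
g=cv2.cvtColor(c['color'],cv2.COLOR_RGB2GRAY)
for r in (14,30,40,62,104,131,140,150,160): print(r,g[r,282:382].tolist())
cv2.imwrite('pics/w3c.png',cv2.resize(cv2.imread('pics/w3.png')[0:200,260:400],None,fx=4,fy=3,interpolation=cv2.INTER_CUBIC)[:600])
E
```

```text
14 [132, 134, 132, 119, 92, 72, 74, 79, 93, 122, 144, 155, 159, 160, 159, 159, 155, 140, 126, 142, 160, 171, 175, 176, 175, 176, 176, 175, 176, 176, 176, 176, 175, 175, 176, 176, 176, 176, 176, 175, 176, 175, 176, 176, 176, 176, 175, 176, 176, 175, 176, 175, 176, 175, 176, 176, 176, 176, 176, 176, 175, 175, 176, 176, 176, 176, 176, 175, 175, 175, 175, 176, 175, 175, 175, 175, 176, 176, 176, 175, 176, 175, 175, 175, 175, 175, 173, 163, 146, 108, 85, 83, 106, 134, 142, 143, 146, 148, 151, 153]
30 [79, 81, 81, 72, 51, 42, 46, 47, 52, 63, 73, 77, 78, 77, 77, 77, 78, 81, 97, 127, 158, 173, 176, 176, 176, 176, 177, 176, 176, 176, 176, 176, 176, 176, 176, 176, 176, 176, 176, 176, 176, 176, 176, 177, 176, 176, 176, 176, 176, 176, 176, 176, 176, 176, 176, 176, 177, 176, 176, 176, 176, 176, 176, 176, 176, 177, 176, 176, 176, 176, 176, 176, 176, 176, 176, 176, 176, 176, 176, 176, 176, 176, 176, 176, 176, 177, 176, 171, 153, 118, 92, 79, 94, 134, 147, 151, 153, 154, 153, 153]
40 [80, 81, 78, 68, 50, 42, 45, 45, 47, 46, 46, 47, 47, 47, 46, 45, 46, 51, 71, 93, 108, 121, 128, 131, 135, 142, 146, 15
[... 2235 characters left out ...]
115, 113, 106, 89, 65, 56, 55, 55, 56, 52, 49, 48, 47, 46, 46, 46, 52, 64, 89, 103, 105, 105, 106, 106, 107, 106, 104, 104, 106, 110, 112, 118, 130, 128, 89, 58, 56, 57, 57, 57, 57, 56, 56, 56, 56, 56, 57, 56, 57, 55, 57, 55, 55, 68, 87, 94, 94, 96, 98, 99, 101]
160 [83, 80, 80, 71, 57, 51, 53, 56, 58, 58, 57, 57, 56, 56, 57, 56, 56, 57, 54, 50, 46, 44, 43, 44, 46, 53, 76, 105, 113, 110, 106, 106, 109, 113, 115, 115, 115, 115, 116, 115, 112, 104, 83, 63, 57, 56, 56, 57, 51, 48, 47, 47, 46, 46, 45, 53, 68, 89, 103, 105, 105, 106, 106, 106, 106, 103, 103, 105, 110, 111, 118, 127, 117, 86, 61, 56, 56, 57, 57, 57, 56, 56, 57, 55, 56, 56, 55, 57, 58, 56, 54, 52, 66, 87, 95, 98, 99, 100, 102, 103]
```

View pics/w3c.png

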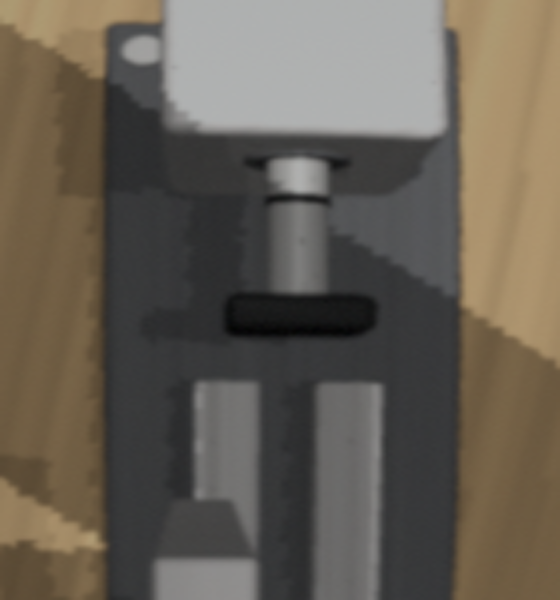

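```bash
python3 - <<'E'
from h import *
c=load('pics/w3.png');o=np.load('pics/w3o.npy',allow_pickle=True).item()
M=R.from_quat(o['tool_rot']).as_matrix()
def t(n,u,v,z):
    p=wz(c,o,u,v,z);print(n,'tool',np.round(M.T@(p-o['eef_pos']),4)[:2],'world',np.round(p[:2],4))
t('rail L out',308.3,131,.035);t('rail R out',355.3,131,.035);t('rail mid',331.8,131,.035);t('rail mid160',331.5,160,.035)
t('groove L',324.5,150,.028);t('groove R',338.7,150,.028)
t('railend',331.8,127,.035)
t('padface mid',335.2,111,.062);t('pad top',335.2,104,.067)
t('housing',336,30,.078);t('baseL',285.7,150,.012);t('baseR',374.2,150,.012)
t('baseL',286,62,.012);t('baseR',375,62,.012)
t('plate front',312,185,o['eef_pos'][2]+.0345)
E
```

```text
rail L out tool [ 0.0731 -0.0019] world [ 0.5299 -0.2084]
rail R out tool [0.0735 0.0316] world [ 0.5629 -0.2023]
rail mid tool [0.0732 0.0148] world [ 0.5464 -0.2055]
rail mid160 tool [0.0523 0.0147] world [ 0.5498 -0.2261]
groove L tool [0.0593 0.0099] world [ 0.5439 -0.22  ]
groove R tool [0.0594 0.0203] world [ 0.5542 -0.2182]
railend tool [0.0761 0.0148] world [ 0.5459 -0.2026]
padface mid tool [0.0856 0.0154] world [ 0.5449 -0.1931]
pad top tool [0.0897 0.0151] world [ 0.5438 -0.1891]
housing tool [0.1353 0.015 ] world [ 0.536  -0.1442]
baseL tool [ 0.0588 -0.0196] world [ 0.5149 -0.2255]
baseR tool [0.0594 0.0494] world [ 0.5828 -0.2131]
baseL tool [ 0.1286 -0.0192] world [ 0.5034 -0.1567]
baseR tool [0.1297 0.0497] world [ 0.5711 -0.1438]
plate front tool [0.0542 0.0003] world [ 0.5353 -0.2268]
```

Rails, pad, housing and base all put the groove 14.7 mm to the tool's +y of the plate and parallel within 0.3°. I align and lower to just above the rails.

>>> move_arm([
  [0, [0, 0.1, 0], 0],
  [0, [-0.05, 0.2, 0], 0],
  [0, [-0.1, 0.295, 0], 0],
  [0, [-0.1, 0.295, 0.3], 0],
  [0, [-0.1, 0.295, 0.6], 0],
  [0, [-0.1, 0.295, 0.9], 0],
  [0, [-0.1, 0.295, 1.2], 0],
  [0, [-0.1, 0.295, 1.35], 0],
  [0, [-0.1, 0.295, 1.4], 0],
  [0, [-0.1, 0.295, 1.4], 0],
])

```text
clock: 6.45
eef_pos: [0.5598, -0.2841, 0.0902]
tool_rot: [0.645, 0.764, -0.0, -0.0]
ft_force: [0.1, -0.3, -1.8]
grip_width: 0.0072
```

```bash
python3 - <<'E'
from h import *
go(.5599,-.2807,.0575,9.7)
o=get_obs();np.save('pics/w4o.npy',o,allow_pickle=True);save('wrist','pics/w4.png')
cv2.imwrite('pics/w4c.png',cv2.resize(cv2.imread('pics/w4.png')[0:240,210:410],None,fx=2.5,fy=2.5,interpolation=cv2.INTER_CUBIC))
E
```

```text
shift [0.066 0.014 0.654] roll 0.001 jaw now 9.71 eef [ 0.5598 -0.2841  0.0902] F [ 0.1  -0.31 -1.85] w 0.007186040465653687 t 6.45 tilt [-1.e-04  1.e-04 -1.e+00]
```

View pics/w4c.png

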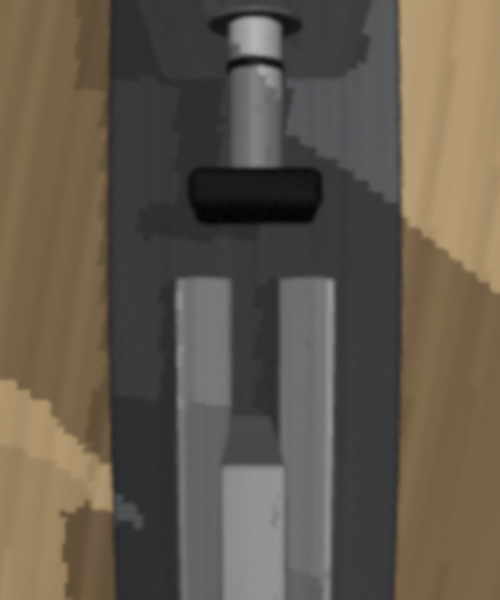

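The plate (crop columns 222–283) is centred over the groove (231–278), with the pad ahead at (255,195). I lower slowly.

>>> move_arm([
  [0, [0, 0.01, 0.1], 0],
  [0, [0, 0.01, 0.2], 0],
  [0, [0, 0.01, 0.3], 0],
  [0, [0, 0.01, 0.38], 0],
  [0, [0, 0.01, 0.45], 0],
  [0, [0, 0.01, 0.51], 0],
  [0, [0, 0.01, 0.56], 0],
  [0, [0, 0.01, 0.6], 0],
  [0, [0, 0.01, 0.62], 0],
  [0, [0, 0.01, 0.62], 0],
])

```text
clock: 7.5
eef_pos: [0.56, -0.2839, 0.0592]
tool_rot: [0.645, 0.764, -0.0, -0.0]
ft_force: [0.2, 0.6, -2.5]
grip_width: 0.0071
```

>>> move_arm([
  [0, [0, 0, 0.01], 0],
  [0, [0, 0, 0.015], 0],
  [0, [0, 0, 0.02], 0],
  [0, [0, 0, 0.025], 0],
  [0, [0, 0, 0.03], 0],
  [0, [0, 0, 0.035], 0],
  [0, [0, 0, 0.04], 0],
  [0, [0, 0, 0.045], 0],
  [0, [0, 0, 0.05], 0],
  [0, [0, 0, 0.05], 0],
])

```text
clock: 8.5
eef_pos: [0.5603, -0.284, 0.0586]
tool_rot: [0.645, 0.764, 0.0, 0.001]
ft_force: [-3.0, 2.0, 9.1]
grip_width: 0.007
```

Contact with the floor: TCP stopped at z 0.0586 with 9 N upward. I ease off slightly, dwell and look.

>>> move_arm([
  [0, [0, 0, -0.01], 0],
  [0, [0, 0, -0.02], 0],
  [0, [0, 0, -0.02], 0],
  [0, [0, 0, -0.02], 0],
  [0, [0, 0, -0.02], 0],
  [0, [0, 0, -0.02], 0],
  [0, [0, 0, -0.02], 0],
  [0, [0, 0, -0.02], 0],
  [0, [0, 0, -0.02], 0],
  [0, [0, 0, -0.02], 0],
])

```text
clock: 9.5
eef_pos: [0.5603, -0.284, 0.0587]
tool_rot: [0.645, 0.764, 0.0, 0.0]
ft_force: [-2.7, 1.6, 6.1]
grip_width: 0.0072
```

```bash
python3 - <<'E'
from h import *
go(.5599,-.2807,.0575,9.7)
o=get_obs();np.save('pics/w5o.npy',o,allow_pickle=True);save('wrist','pics/w5.png');save('scene','pics/s5.png')
cv2.imwrite('pics/w5c.png',cv2.resize(cv2.imread('pics/w5.png')[0:240,210:410],None,fx=2,fy=2,interpolation=cv2.INTER_CUBIC))
cv2.imwrite('pics/s5c.png',cv2.resize(cv2.imread('pics/s5.png')[170:270,110:280],None,fx=4,fy=4,interpolation=cv2.INTER_CUBIC))
E
```

```text
shift [0.066 0.004 0.023] roll 0.001 jaw now 9.71 eef [ 0.5603 -0.284   0.0587] F [-2.69  1.6   6.14] w 0.007245916794240708 t 9.5 tilt [ 7.e-04 -4.e-04 -1.e+00]
```

View pics/w5c.png

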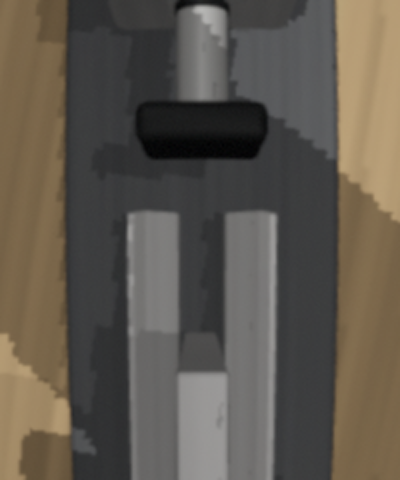

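View pics/s5c.png

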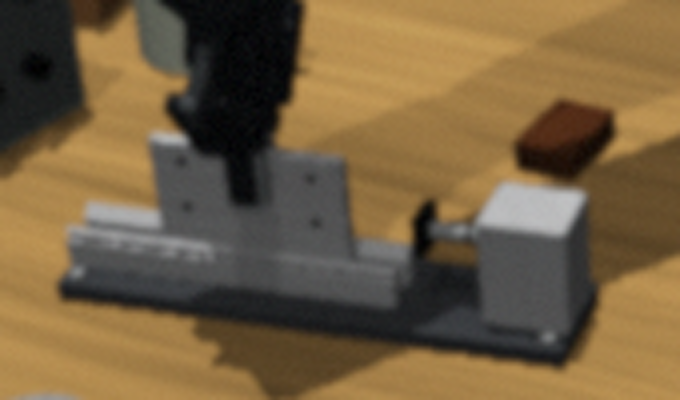

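The plate stands in the groove, its lower part hidden by the rails and its leading edge well short of the pad (scene crop 352 against 415). I check its height and the gap.

```bash
python3 - <<'E'
from h import *
s=load('pics/s5.png');o=np.load('pics/w5o.npy',allow_pickle=True).item();M=R.from_quat(o['tool_rot']).as_matrix();n=M[:,1]
def f(u,v,off):
    p0=o['eef_pos']+n*off;a,d=ray(s,110+u/4-.4,170+v/4-.4); p=a+d*(n@(p0-a))/(n@d);print((u,v),'tool x',round((M.T@(p-o['eef_pos']))[0],4),'z',round(p[2],4))
f(150,135,.004);f(345,157,.004);f(414,252,0);f(433,200,0)
c=load('pics/w5.png')
for u,v,z in((311,187,.093),(311,186,.092),(311,79,.043),(311.,51,.067)): print(M.T@(wz(c,o,u,v,z)-o['eef_pos']))
E
```

```text
(150, 135) tool x -0.0539 z 0.0953
(345, 157) tool x 0.0569 z 0.0968
(414, 252) tool x 0.0894 z 0.0392
(433, 200) tool x 0.1027 z 0.0742
[ 5.35659806e-02 -2.09636693e-05 -3.43652369e-02]
[ 5.37319559e-02 -2.06979830e-05 -3.33653177e-02]
[ 9.31263256e-02 -1.51428853e-05  1.56154113e-02]
[ 9.97107923e-02 -2.40116092e-05 -8.38782721e-03]
```

Heights agree within the calibration (top about 92–96 mm), with about 0.013 rad of pitch in the grip. I briefly loosen the grip so the plate seats fully, then regrip.

>>> move_arm([
  [13, [0, 0, 0], 0],
  [13, [0, 0, 0], 0],
  [13, [0, 0, 0], 0],
  [13, [0, 0, 0], 0],
  [0, [0, 0, 0], 0],
  [0, [0, 0, 0], 0],
  [0, [0, 0, 0], 0],
  [0, [0, 0, 0], 0],
  [0, [0, 0, 0], 0],
  [0, [0, 0, 0], 0],
])

```text
clock: 10.6
eef_pos: [0.5598, -0.2838, 0.0576]
tool_rot: [0.645, 0.764, -0.0, -0.0]
ft_force: [0.4, 0.4, -1.4]
grip_width: 0.0071
```

```bash
python3 - <<'E'
from h import *
go(.5599,-.2807,.0575,9.7)
o=get_obs();np.save('pics/w6o.npy',o,allow_pickle=True);c=save('wrist','pics/w6.png');s=save('scene','pics/s6.png')
g=cv2.cvtColor(c['color'],cv2.COLOR_RGB2GRAY); print('col',g[40:200:1,309].tolist())
cv2.imwrite('pics/s6c.png',cv2.resize(cv2.imread('pics/s6.png')[170:270,110:280],None,fx=4,fy=4,interpolation=cv2.INTER_CUBIC))
E
```

```text
shift [0.061 0.012 0.002] roll 0.001 jaw now 9.7 eef [ 0.5598 -0.2838  0.0576] F [ 0.35  0.41 -1.42] w 0.007128193656587415 t 10.6 tilt [-5.e-04  2.e-04 -1.e+00]
col [124, 125, 124, 125, 124, 125, 125, 124, 123, 112, 82, 40, 20, 22, 25, 27, 26, 28, 27, 28, 26, 27, 29, 29, 29, 26, 25, 19, 16, 13, 7, 9, 6, 7, 7, 6, 9, 7, 12, 22, 39, 47, 49, 48, 49, 50, 49, 49, 52, 55, 60, 60, 60, 60, 60, 61, 60, 60, 59, 60, 61, 60, 60, 60, 60, 61, 60, 60, 61, 60, 61, 59, 61, 60, 61, 61, 60, 60, 60, 60, 61, 59, 60, 61, 61, 61, 61, 60, 61, 60, 61, 61, 61, 61, 62, 60, 61, 60, 60, 61, 60, 60, 60, 62, 61, 61, 60, 61, 60, 59, 60, 61, 61, 61, 61, 61, 60, 60, 61, 62, 61, 61, 60, 60, 60, 62, 66, 72, 76, 78, 77, 78, 77, 75, 75, 76, 76, 76, 76, 75, 74, 76, 75, 76, 75, 78, 90, 115, 136, 146, 150, 150, 150, 150, 150, 150, 150, 150, 150, 150]
```

View pics/s6c.png

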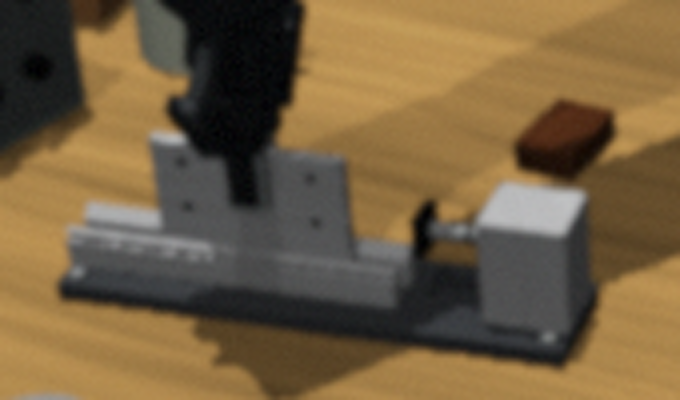

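No change in height or lean, so it was seated. Gap to the pad is about 37 mm. I slide forward 32 mm with a light downward bias.

>>> move_arm([
  [0, [0, 0, 0.015], 0],
  [0, [0.08, 0, 0.015], 0],
  [0, [0.16, 0, 0.015], 0],
  [0, [0.24, 0, 0.015], 0],
  [0, [0.32, 0, 0.015], 0],
  [0, [0.4, 0, 0.015], 0],
  [0, [0.48, 0, 0.015], 0],
  [0, [0.56, 0, 0.015], 0],
  [0, [0.64, 0, 0.015], 0],
  [0, [0.64, 0, 0.015], 0],
])

```text
clock: 11.7
eef_pos: [0.5549, -0.2517, 0.0575]
tool_rot: [0.645, 0.765, 0.0, 0.0]
ft_force: [0.6, -0.1, 5.5]
grip_width: 0.0072
```

```bash
python3 - <<'E'
from h import *
go(.5599,-.2807,.0575,9.7)
c=save('wrist','pics/w7.png')
cv2.imwrite('pics/w7c.png',cv2.resize(cv2.imread('pics/w7.png')[60:260,210:410],None,fx=3,fy=3,interpolation=cv2.INTER_CUBIC))
E
```

```text
shift [-0.588  0.001  0.   ] roll 0.007 jaw now 9.74 eef [ 0.5549 -0.2517  0.0575] F [ 0.6 -0.1  5.5] w 0.007214019413351618 t 11.7 tilt [ 7.e-04  3.e-04 -1.e+00]
```

View pics/w7c.png

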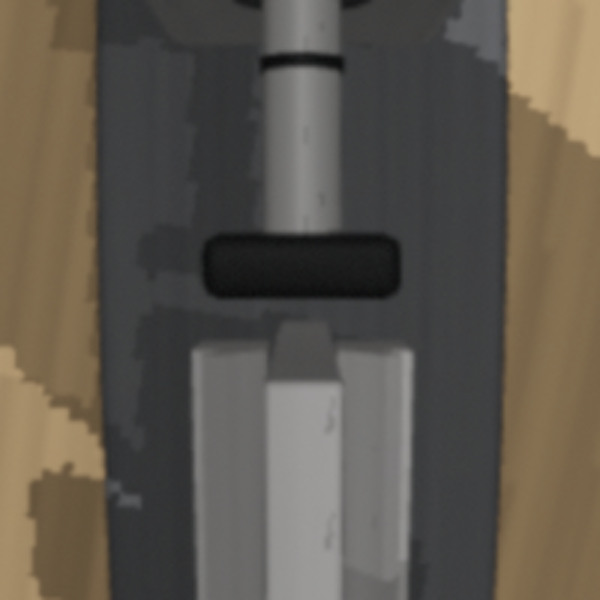

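The plate is pressed on the floor (5.5 N up) and still short of the pad: plate top front at crop (303,380), pad at (303,265). I advance 8 mm, watching the force.

>>> move_arm([
  [0, [0.02, 0, 0], 0],
  [0, [0.04, 0, 0], 0],
  [0, [0.06, 0, 0], 0],
  [0, [0.08, 0, 0], 0],
  [0, [0.1, 0, 0], 0],
  [0, [0.12, 0, 0], 0],
  [0, [0.14, 0, 0], 0],
  [0, [0.16, 0, 0], 0],
  [0, [0.16, 0, 0], 0],
  [0, [0.16, 0, 0], 0],
])

```text
clock: 12.75
eef_pos: [0.5537, -0.245, 0.0575]
tool_rot: [0.645, 0.764, 0.0, 0.001]
ft_force: [-0.4, -2.9, 5.4]
grip_width: 0.0069
```

>>> move_arm([
  [0, [0.02, 0, 0], 0],
  [0, [0.04, 0, 0], 0],
  [0, [0.06, 0, 0], 0],
  [0, [0.08, 0, 0], 0],
  [0, [0.1, 0, 0], 0],
  [0, [0.12, 0, 0], 0],
  [0, [0.12, 0, 0], 0],
  [0, [0.12, 0, 0], 0],
  [0, [0.12, 0, 0], 0],
  [0, [0.12, 0, 0], 0],
])

```text
clock: 13.75
eef_pos: [0.5529, -0.2403, 0.0576]
tool_rot: [0.645, 0.764, -0.001, 0.002]
ft_force: [0.5, -7.0, 3.8]
grip_width: 0.007
```

```bash
python3 - <<'E'
from h import *
go(.5599,-.2807,.0575,9.7)
c=save('wrist','pics/w8.png')
cv2.imwrite('pics/w8c.png',cv2.resize(cv2.imread('pics/w8.png')[60:260,210:410],None,fx=3,fy=3,interpolation=cv2.INTER_CUBIC))
E
```

```text
shift [-0.82   0.002  0.005] roll -0.009 jaw now 9.64 eef [ 0.5529 -0.2403  0.0576] F [ 0.51 -7.02  3.8 ] w 0.007048705730486331 t 13.75 tilt [ 0.0015 -0.0031 -1.    ]
```

View pics/w8c.png

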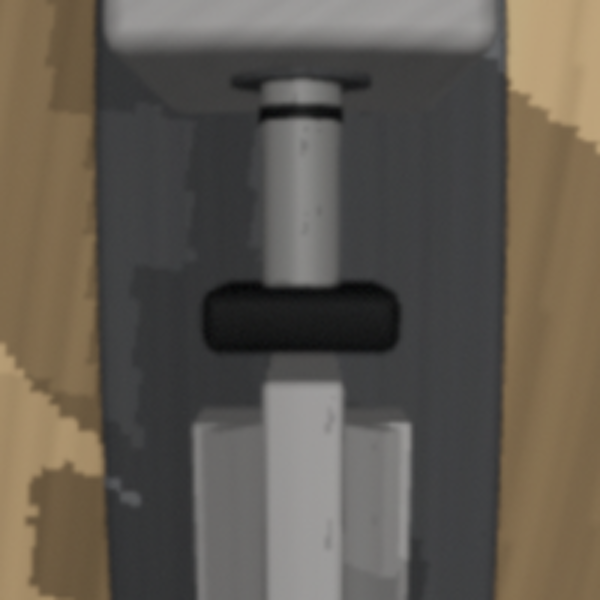

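The wrist force is 7 N along the groove. The ring at crop row 113 is about 4 mm from the housing opening (row 82), so the pad is in about 6 mm. I push about 4 mm more.

>>> move_arm([
  [0, [0.02, 0, 0], 0],
  [0, [0.04, 0, 0], 0],
  [0, [0.06, 0, 0], 0],
  [0, [0.08, 0, 0], 0],
  [0, [0.09, 0, 0], 0],
  [0, [0.09, 0, 0], 0],
  [0, [0.09, 0, 0], 0],
  [0, [0.09, 0, 0], 0],
  [0, [0.09, 0, 0], 0],
  [0, [0.09, 0, 0], 0],
])

```text
clock: 14.8
eef_pos: [0.5524, -0.2371, 0.0578]
tool_rot: [0.645, 0.764, -0.001, 0.003]
ft_force: [0.5, -9.3, 4.2]
grip_width: 0.0075
```

```bash
python3 - <<'E'
from h import *
go(.5599,-.2807,.0575,9.7)
c=save('wrist','pics/w9.png');save('scene','pics/s9.png')
go(.5599,-.2807,.0575,9.7)
cv2.imwrite('pics/w9c.png',cv2.resize(cv2.imread('pics/w9.png')[60:260,210:410],None,fx=3,fy=3,interpolation=cv2.INTER_CUBIC))
cv2.imwrite('pics/s9c.png',cv2.resize(cv2.imread('pics/s9.png')[170:270,110:280],None,fx=4,fy=4,interpolation=cv2.INTER_CUBIC))
E
```

```text
shift [-0.885  0.002  0.011] roll -0.016 jaw now 9.6 eef [ 0.5524 -0.2371  0.0578] F [ 0.53 -9.34  4.17] w 0.007457788427200458 t 14.8 tilt [ 0.002  -0.0055 -1.    ]
shift [-0.885  0.003  0.01 ] roll -0.017 jaw now 9.6 eef [ 0.5524 -0.2371  0.0578] F [ 1.59 -8.83  4.29] w 0.00731512800460858 t 14.9 tilt [ 0.002  -0.0054 -1.    ]
```

View pics/w9c.png

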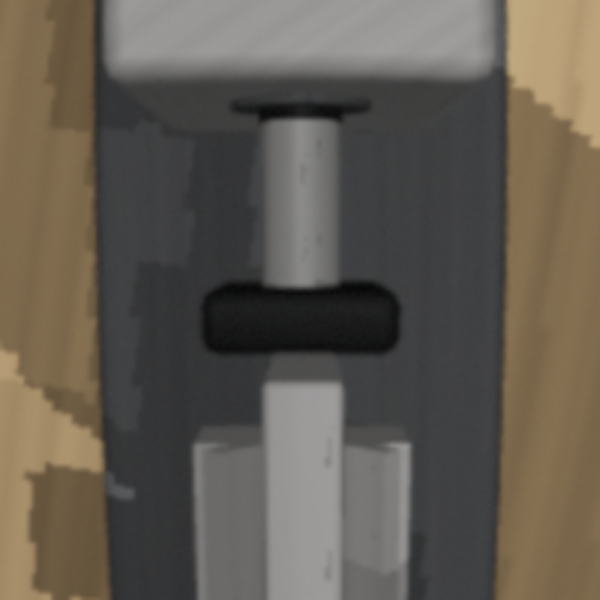

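View pics/s9c.png

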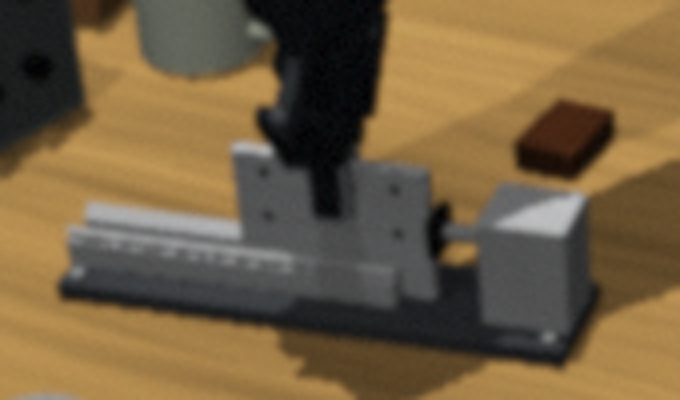

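The ring has reached the housing face (crop 300,110), the wrist reads about 9 N and the plate is upright. I hold for a second to check it is steady.

>>> move_arm([
  [0, [0, 0, 0], 0],
  [0, [0, 0, 0], 0],
  [0, [0, 0, 0], 0],
  [0, [0, 0, 0], 0],
  [0, [0, 0, 0], 0],
  [0, [0, 0, 0], 0],
  [0, [0, 0, 0], 0],
  [0, [0, 0, 0], 0],
  [0, [0, 0, 0], 0],
  [0, [0, 0, 0], 0],
])

```text
clock: 15.9
eef_pos: [0.5524, -0.2371, 0.0578]
tool_rot: [0.645, 0.764, -0.001, 0.003]
ft_force: [0.7, -9.3, 4.0]
grip_width: 0.0074
```

```bash
python3 - <<'E'
from h import *
go(.5599,-.2807,.0575,9.7)
s=load('pics/s9.png');o=get_obs();M=R.from_quat(o['tool_rot']).as_matrix();n=M[:,1]
for u,v in((234,146),(430,169),(436,298)):
    p0=o['eef_pos']+n*.004;a,d=ray(s,110+u/4-.4,170+v/4-.4); p=a+d*(n@(p0-a))/(n@d);print((u,v),'tool',np.round(M.T@(p-o['eef_pos']),4),'z',round(p[2],4))
a=load('pics/top0.png')['color'].astype(int);c=save('top','pics/t9.png')['color'].astype(int)
for n,(u,v) in dict(small=(338,127),jar=(345,228),spool=(462,130),driver=(280,309),pliers=(275,138),tray=(200,146),offcut=(432,304)).items():
    print(n,np.abs(a-c)[v-12:v+12,u-12:u+12].mean().round(1))
E
```

```text
shift [-0.885  0.003  0.011] roll -0.016 jaw now 9.6 eef [ 0.5524 -0.2371  0.0578] F [ 0.71 -9.27  4.  ] w 0.007389051737901667 t 15.9 tilt [ 0.002  -0.0055 -1.    ]
(234, 146) tool [-0.0537  0.004  -0.0369] z 0.095
(430, 169) tool [ 0.0564  0.004  -0.0386] z 0.0961
(436, 298) tool [0.0542 0.004  0.0436] z 0.0139
small 5.0
jar 5.9
spool 5.8
driver 5.3
pliers 5.3
tray 5.4
offcut 5.3
```

View pics/t9.png

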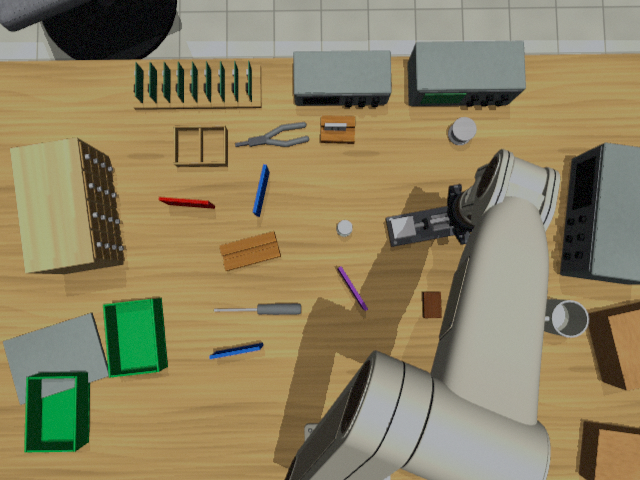

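Bystanders are unmoved (top view). The scene view reads the plate about 2–3 mm high, near the limit, so I check that camera's bias on known heights: the plate in the stand and the housing.

```bash
python3 - <<'E'
from h import *
s=load('pics/scene0.png')
im=cv2.imread('pics/scene0.png');cv2.imwrite('pics/b0.png',cv2.resize(im[220:300,360:450],None,fx=6,fy=6,interpolation=cv2.INTER_CUBIC))
cv2.imwrite('pics/b9.png',cv2.resize(cv2.imread('pics/s9.png')[195:265,120:260],None,fx=5,fy=5,interpolation=cv2.INTER_CUBIC))
# predicted pixels: rack plate front-face top corners; jig plate top / lower corners
def P(c,ang,l,off,z):
    a=np.radians(ang);u=np.array([np.cos(a),np.sin(a)]);n=np.array([np.sin(a),-np.cos(a)]);return np.r_[c+u*l+n*off,z]
for l in(-.055,.055): print('rack plate top',np.round((np.array(proj(s,P(np.array([.491,.211]),104.4,l,.004,.088)))-[360,220]+.4)*6,0))
t=np.array([.5524,-.2371])
for l in(-.056,.054):
  for z in(.092,.095): print('jig plate',z,np.round((np.array(proj(s,P(t,99.7,l,.004,z)))-[120,195]+.4)*5,0))
print('bottom front .012',np.round((np.array(proj(s,P(t,99.7,.054,.004,.012)))-[120,195]+.4)*5,0))
E
```

```text
rack plate top [102. 125.]
rack plate top [435. 152.]
jig plate 0.092 [237.  63.]
jig plate 0.095 [237.  57.]
jig plate 0.092 [482.  94.]
jig plate 0.095 [482.  88.]
bottom front .012 [495. 251.]
```

View pics/b0.png

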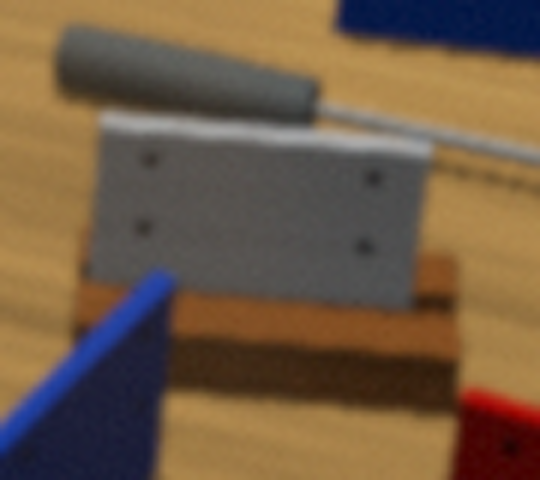

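View pics/b9.png

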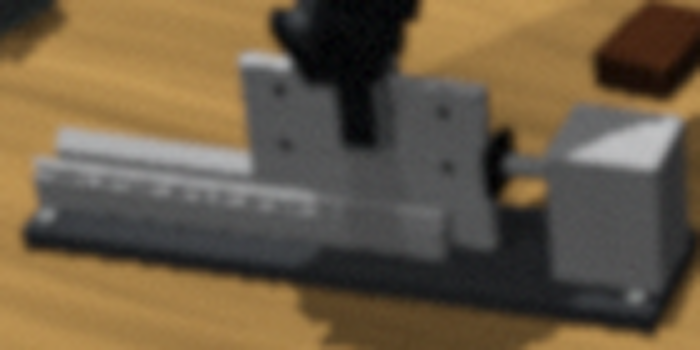

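The front-face corners match the predictions for a plate on the floor: the top is seen at about (242,68) and (487,92) against (237,63) and (482,94), and the bottom at (495,248) against (495,251). The apparent offset came from reading the rear top edge. Handing in.

```bash
python3 -c "
from workcell import *
print(job_done())"
```

```text
the job is handed in; nothing more can be done
None
```

I took the aluminium plate out of its stand and lowered it onto the groove floor about 37 mm short of the pad. Then I slid it along the groove and pressed it against the pad, and handed in at about 16 s, still gripping and pushing. `job_done()` gave no verdict.

- **Push:** the wrist force was steady at 9.3 N along the groove over the last second. That includes a little floor friction. The ring on the rod had just reached the housing's face, so the pad is in about 10 mm.
- **Seating:** the tool reads 4 N upward from the floor. The front-face corners match a seated plate to within about 1–2 mm. The tool's tilt was about 0.006 rad and the jaw lines up with the groove within 0.2°.
- **Grip:** before sliding I loosened the grip for a moment to let the plate seat, then regripped.
- **Bystanders:** all seven look unmoved in the last top view.
- **Disagreement:** a first height reading from the scene camera put the plate 2–3 mm high. I had read the rear top edge. The front-face check settled it, though the lower front corner still reads about 1 mm high, within the calibration error.

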